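Show the lapping plate's label to the bench camera

ROBOT

A 6-joint arm with a two-finger parallel gripper is mounted at the origin on the work surface. World frame = base frame: x ahead of the robot, y to its left, z up, the work surface at z = 0. Lengths are in m, angles in degrees, forces in N, time in s.
With the tool pointing down it reaches from about 0.275 to 0.825 m from the base axis. Payload 5.2 kg.
Tool frame: the origin (TCP) lies at the centre of the arm's flange, where the gripper is bolted on; the fingertips stand 186 mm ahead of it and the grasp point (between the pads) lies 167 mm ahead of it (grip_depth is the distance from the TCP to the grasp point, in m); y points along the fingers, x is the direction in which the jaws open and shut, and the axes are right-handed (so a half turn about y gives the same grasp; the last joint's range is limited). The gripper opens to 93 mm and grips with 3 to 60 N. Pads are 15 mm wide; open, the fingers measure 128 mm over their backs; the gripper's body (75 mm by 188 mm) begins 65 mm behind the grasp point.
Start: joints at [52.151, 14.817, 87.949, -0, 77.235, -11.62], TCP at [0.243, 0.493, 0.405] pointing down, gripper open.
Joint ranges: [-179.93, 179.93], [-52.35, 119.4], [10.71, 147.94], [-69.91, 249.91], [12.55, 155.21], [-178.61, 178.61]. Speed limits (degrees/s): [147.25, 147.25, 180, 180, 180, 180].

INTERFACE

Orientations are given as [roll, pitch, yaw] about the fixed x, y, z axes, in that order (R = Rz(yaw) Ry(pitch) Rx(roll)).
In Python, from cell import * gives the robot as it stands.
- The arm moves only by the shell command python3 -m creep 'ROWS' [FORCE]. ROWS is JSON, a list of rows, each a list of 7 numbers: the shift along the tool's x, y, z as a fraction of full scale, then the turn, a rotation vector about the tool's x, y, z as a fraction of full scale, then the closure, from 0 (fully open) to 1 (shut). A call has 1 to 12 rows; each row shifts and turns the pose as measured when the row begins, along the tool's axes as they then stand; what a row does not reach is not made up. Full scale, the value 1, is 0.2 m for a shift and 180 degrees for a turn. A row lasts 1/10 s, in which the tool goes at most 50 mm and 8.59 degrees, less where a joint would pass 70% of its speed; a pose out of reach is approached as far as the arm can. A call with a number of a shift or a turn outside -1 to 1 is refused whole. A call with a gripper value outside its range is refused whole. The fingers move at their own pace and stop on an object; FORCE is the grip in N (left out, the last holds). Time passes only in rows, so rows that do not move let the fingers close. It gives the time, the measured TCP pose, the force and the opening at its end, in the units of the state.
- read_state(): the state, without advancing time (a new reading comes with each control period).
- grab_frame(name): name is "side" or "top"; returns (picture, depth): 384x512x3 uint8, blue, green, red; 384x512 float32, m along the optical axis (not along the pixel's ray), 0 where there is no reading.
- calibration(name): a dict with "vertical_fov" (degrees; the focal length in pixels is half the picture's height over the tangent of half this angle, whatever the lens; pixels are square), "cx", "cy" (the principal point, pixels), "dist" ([k1, k2, p1, p2, k3] as OpenCV has them; the pictures are not rectified), "camera_from_world" (4x4, takes a point from world to camera coordinates). Camera axes: x right, y up, looking along -z (the intrinsics and any distortion apply to the point x, -y, -z); pixel columns grow to the right and rows downward; lengths in m; the calibration is good to about 2 mm. A picture is of the moment at which its call begins. calibration takes no time and is no camera call.
- close_job(): hands the job in, once; it reports no verdict.
The state is a dict: "clock": time; "joint_positions": joint angles; "joint_velocities": joint speeds; "joint_efforts": joint torques, N m; "position": TCP position; "tcp_rot": TCP orientation; "force": force on the tool from outside, world axes, zero at the start; "ft_torque": the same for the moment, N m; "width": opening from 0.0 (shut) to 1.0 (fully open).
Only numpy, scipy, OpenCV 4.12 (cv2) and the standard library are available. Lean on these libraries where they do the work, as an engineer would, in place of code of your own. Each camera call takes 0.05 s, during which the arm holds its last target. There are 200 camera calls.

TASK

Turn the focus knob on the grey control box back to its zero stop, then lift the glass lapping plate out of its wooden stand by its clear part; the small corner notch tells which end is frosted and labelled. Hold it in front of the bench camera with the label uncovered, facing up squarely into the lens, centred on the camera's focus point and with the plate's long edges level. Finish while still holding it there, without bumping the camera or its stand or shifting the other things on the bench.

Things in the scene. Friction and masses are not known exactly. Their poses are not given: they have to be found in the camera images.
- plate: loose glass plate, 110 long (x) x 8 thick (y) x 56 high (z), 85 to 170 g, standing on a long edge in its stand. Origin: middle of the bottom edge; x towards the frosted end, z up. Clear greenish glass from x = -55 to +20, frosted white from +20 to +55. A 10 x 10 notch is cut at the top corner of the frosted end. The label is only on the -y face: seen facing it, upright, the notch is upper right (all mm)
- label (a point): centre of the label, a yellow paper 30 x 30 with a red stripe at its top and dark bars on the -y face of the frosted end (the other face is plain white); at (37, -4, 28) in the plate's frame, same axes as the plate (all mm)
- plate_stand: fixed wooden stand, 130 (x) x 56 (y) x 22 high, turned any way; origin under its centre. The plate stands in a slot along x, 9.6 wide, 114 long, floor 8 above the table, so its top edge is 64 above the table and 42 of it rises above the wood (all mm)
- focus_box: fixed grey control box, 120 x 100 x 45 high, with the knob on top in the middle; origin under its centre. A red zero mark lies on its top at its -x side (all mm)
- focus_knob_grip (a point): point on the knob's upright axis, 82 above the table, to be pinched. A black disc 42 diameter (top 59 above the table) carries an upright bar 40 long x 14 thick, top 89 above the table, along this frame's x, which turns with the knob; a white line on top marks its -x end. Friction 0.05 N m, stays where left (all mm)
- focus_knob (a joint): knob angle in rad: 0 = the zero stop (white line at the box's red mark); grows as it turns clockwise seen from above, so it is turned home anticlockwise, against a hard stop at 0
- camera_stand: fixed camera stand: grey base 90 wide (y), 12 high, from x = -50 to +200; post 22 diameter at x = 170, 312 high; clamp at x = 130 to 180, z = 268 to 302. Origin on the table under the focus point, where the base has a white disc with a red rim; x points from there to the post, roughly away from the robot, z up (all mm)
- camera_head: the bench camera on that stand, barrel 34 to 44 diameter, 90 long. Origin: centre of the front lens, at x = 78, z = 228 in the stand's frame. Its z axis is the optical axis, from the focus point back through the lens: 45 degrees up, away from the robot (all mm)
- focus (a point): the camera's focus point: 150 above the table straight over the white disc, 110 in front of the lens on the optical axis; same axes as the stand (all mm)
- driver_red: thin steel watch screwdriver with a red collar, 124 long x 16 high, lying flat near the robot; origin under its middle (mm); bystander, loose
- driver_blue: the same screwdriver with a blue collar, lying flat at the left (+y) edge of the mat (mm); bystander, loose
- loupe: black eye loupe, 38 diameter x 36 high, standing; origin under its centre (mm); bystander, loose
- watch_case: round steel watch with a pale dial, 42 diameter x 11 high, lying flat; origin under its centre (mm); bystander, loose
- oil_bottle: small amber oil bottle with black cap, 28 diameter x 55 high, standing; origin under its centre (mm); bystander, loose
- movement_ring: brass movement-holder ring, 44 diameter x 12 high, lying flat; origin under its centre (mm); bystander, loose
There are look-alikes about, which are no part of the job. Of the things that look like the plate, the smaller one is meant. Of the things that look like the focus_box, the larger one is meant.

How it is judged (in metres and radians):
On the way, in this order (a step that is already met when the one before it is completed fails the run):
1. the focus knob is home at its zero stop (within 0.08 rad) (value of joint focus_knob below 0.08 rad), for 0.2 s.
2. the plate is held clear of its stand, with the knob still home (value of joint focus_knob below 0.08 rad and height (world z) of plate above 0.06 m and contact force between the fingers and plate above 2 N and contact force between plate and plate_stand below 0.05 N), for 0.2 s.
At the end, for the whole second after the job is handed in: Knob within 0.08 rad of zero; plate held still by the fingers alone, on its clear part (grasp point at plate x < 11 mm), over 80 mm up, touching neither stand; label up, within 20 mm of the focus point, within 0.4 rad of square to the lens; long edges within 0.4 rad of the camera stand's y (value of joint focus_knob below 0.08 rad and distance between label and focus below 0.02 m and angle between the y axis of plate and the z axis of camera_head, either way round below 0.4 rad and angle between plate's own y axis and vertical above 1.9 rad and angle between the x axis of plate and the y axis of camera_stand, either way round below 0.4 rad and x of the grasp point in the frame of plate below 0.011 m and contact force between the fingers and plate above 2 N and contact force between plate and plate_stand below 0.05 N and contact force between plate and camera_stand below 0.05 N and height (world z) of plate above 0.08 m and linear speed of plate below 0.02 m/s); the arm keeps its last pose, push and grip.
It fails at once if the camera or its stand is bumped (over 5 N) (contact force between camera_stand and anything else above 5 N).
It fails at once if another thing on the bench is shifted by more than 30 mm (distance of any of driver_red, driver_blue, loupe, watch_case, oil_bottle, movement_ring from where it was at the start of the episode above 0.03 m).
It also fails if it takes over 72 s, if anything falls off the work surface, if the arm or the gripper's body presses on something with over 40 N, if the wrist force passes 120 N, or if a joint passes its speed limit or range.

## Working session

There is one attempt and no reset: what is moved stays moved. The work goes in short steps, Python scripts to look and compute and a shell command to move; the robot and the scene stay as the last step left them, time stands still between calls to the robot, and variables do not carry over. Pictures are saved under pics/ and viewed, about 8 in all and at most 12, crops included, and the job is handed in when it is done.

```bash
ls; mkdir -p pics; cat > h.py <<'E'
from cell import *
import numpy as np, cv2
from scipy.spatial.transform import Rotation as R
def K(n):
    c=calibration(n); f=192/np.tan(np.radians(c["vertical_fov"]/2))
    return np.array([[f,0,c["cx"]],[0,f,c["cy"]],[0,0,1]]),np.array(c["dist"],float),np.array(c["camera_from_world"])
def ray(n,u,v):
    k,d,T=K(n); p=cv2.undistortPoints(np.array([[[u,v]]],float),k,d)[0,0]
    w=T[:3,:3].T@np.array([p[0],-p[1],-1]); o=-T[:3,:3].T@T[:3,3]; return o,w
def atz(n,u,v,z):
    o,w=ray(n,u,v); return o+w*(z-o[2])/w[2]
def atd(n,u,v,dep):
    o,w=ray(n,u,v); return o+w*dep
def proj(n,P):
    k,d,T=K(n); P=np.atleast_2d(P)@T[:3,:3].T+T[:3,3]; P=P*[1,-1,-1]
    return cv2.projectPoints(P,np.zeros(3),np.zeros(3),k,d)[0][:,0]
def snap(n,tag):
    i,d=grab_frame(n); cv2.imwrite(f"pics/{tag}.png",i); np.save(f"pics/{tag}.npy",d); return i,d
def crop(tag,x0,y0,x1,y1,s,out):
    i=cv2.imread(f"pics/{tag}.png")[y0:y1,x0:x1]; cv2.imwrite(f"pics/{out}.png",cv2.resize(i,None,fx=s,fy=s,interpolation=cv2.INTER_CUBIC))
E
python3 - <<'E'
from h import *
a,_=snap("top","t0"); b,_=snap("side","s0")
cv2.imwrite("pics/t0b.png",cv2.resize(a,(800,600)));cv2.imwrite("pics/s0b.png",cv2.resize(b,(800,600)))
print(read_state())
for n in("top","side"):
    k,d,T=K(n);print(n,k[0,0],d,-T[:3,:3].T@T[:3,3])
E
```

```text
pics
{'clock': 0.1, 'joint_positions': array([ 5.21506671e+01,  1.48541512e+01,  8.80027428e+01, -1.59352753e-03,
        7.72348237e+01, -1.16190171e+01]), 'joint_velocities': array([ 0.05911665, -0.08299008, -0.15190414,  0.0535522 ,  0.04351228,
        0.0135861 ]), 'joint_efforts': array([ 1.04536542e-03, -4.38209403e+01, -2.84647340e+01,  7.20891799e-02,
        3.61767272e-02, -6.06938073e-06]), 'position': array([0.24295187, 0.49322487, 0.40402382]), 'tcp_rot': array([-89.98304949,   0.09015121,  63.77005086]), 'force': array([-0.34460321, -0.82054154, -0.0349788 ]), 'ft_torque': array([ 0.00844176, -0.03744929, -0.00156344]), 'width': 1.0018040190589659}
top 356.57348172965555 [-0.05488778  0.          0.          0.          0.        ] [ 0.20724107 -0.01025171  1.09816908]
side 422.5135234020061 [-0.10569764  0.          0.          0.          0.        ] [ 0.34499655 -1.04371674  0.80117702]
```

View pics/t0b.png

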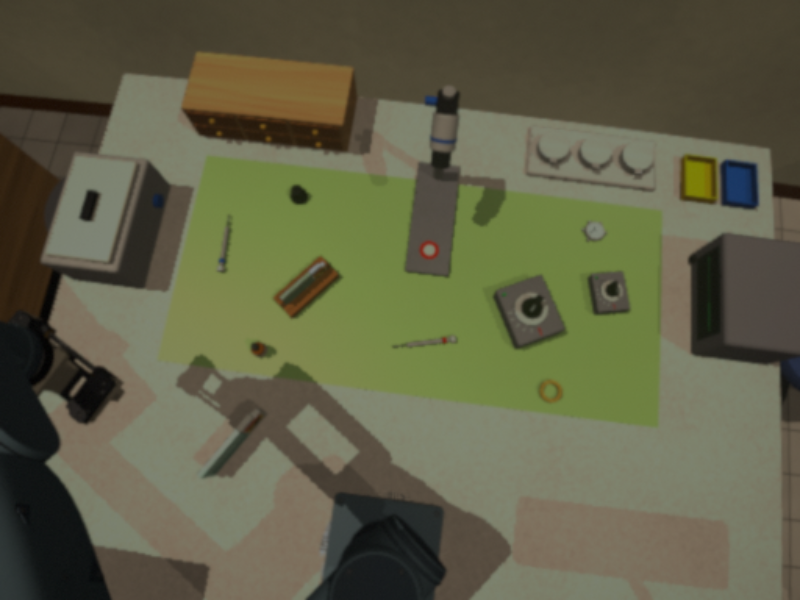

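View pics/s0b.png

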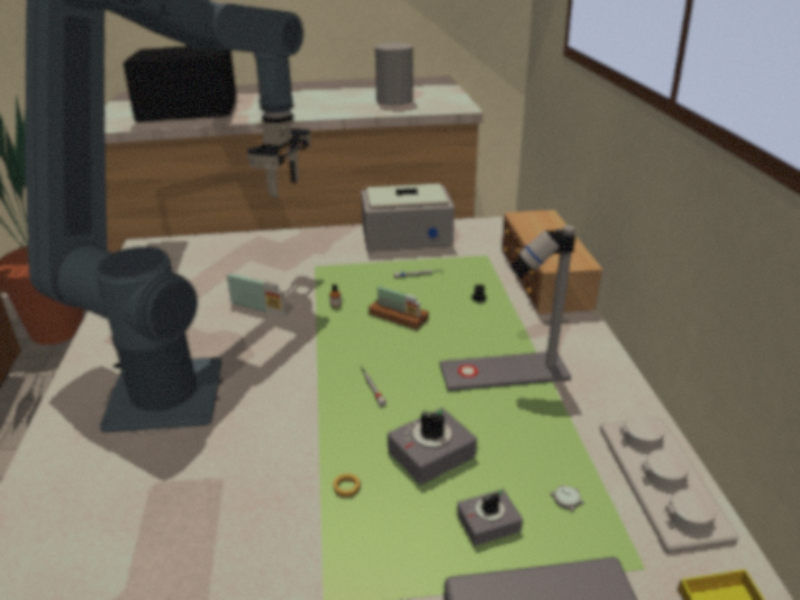

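Two upright plates: the small one in the wooden stand (top view 308,287) and a larger one bare on the bench (233,443). Two grey boxes: the larger at (530,312) and a smaller one at (608,292). The small plate and the larger box fit the description; I'll confirm that in one composite crop.

```bash
python3 - <<'E'
from h import *
a=cv2.imread("pics/t0.png");b=cv2.imread("pics/s0.png")
def c(i,x,y,w,h): return cv2.resize(i[y:y+h,x:x+w],(400,300),interpolation=cv2.INTER_CUBIC)
# 400x300 tiles
m=np.vstack([np.hstack([c(a,170,158,56,42),c(b,228,176,56,42)]),np.hstack([c(a,306,170,80,60),c(b,240,252,80,60)])])
cv2.imwrite("pics/c0.png",m)
E
```

```text
(no output)
```

View pics/c0.png

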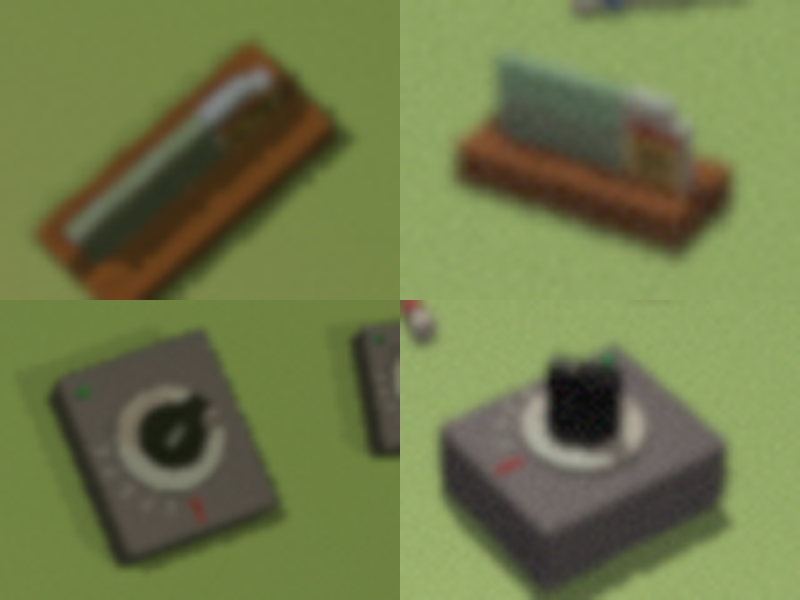

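```bash
python3 - <<'E'
from h import *
t=lambda x,y:(306+x/5-.4,170+y/5-.4)
C=np.array([atz("top",*t(*p),.045) for p in [(60,85),(205,30),(280,215),(125,260)]])
print(C.round(4)); c=C.mean(0);print("c",c, [np.linalg.norm(C[i]-C[(i+1)%4]).round(4) for i in range(4)])
m=atz("top",*t(198,210),.045); v=m-c;print("mark",m,np.degrees(np.arctan2(v[1],v[0])),np.linalg.norm(v))
for z in(.059,.089):
  q=proj("top",[c[0],c[1],z])[0]; print(z,q,(q+.4-[306,170])*5)
print("red side",proj("side",[c[0],c[1],.089]))
for p in [(175,135),(188,122),(165,145),(210,100)]: print(p,(atz("top",*t(*p),.089)-c)[:2]*1000)
# enhanced crops
a=cv2.imread("pics/t0.png");b=cv2.imread("pics/s0.png")
def e(i,x,y,w,h):
  z=cv2.resize(i[y:y+h,x:x+w],(400,400),interpolation=cv2.INTER_CUBIC); return np.clip(255*(z/255.)**.6*1.1,0,255).astype(np.uint8)
cv2.imwrite("pics/c1.png",np.hstack([e(a,326,182,28,28),e(b,262,256,32,32)]))
# plate from crop tile (scale 400/56)
s=400/56; t2=lambda x,y:(170+x/s-.43,158+y/s-.43)
for nm,p,z in [("clear end top",(68,235),.064),("frost end near notch",(270,75),.064)]: print(nm,atz("top",*t2(*p),z))
s2=lambda x,y:(228+x/s-.43,176+y/s-.43)
for nm,p,z in [("clear top",(500,60),.064),("notch start",(670,98),.064),("clear bottom",(500,135),.022),("frost bot",(688,190),.022)]: print(nm,atz("side",*s2(p[0]-400,p[1]),z))
# stand corners top z=.022
S=np.array([atz("top",*t2(*p),.022) for p in [(38,232),(252,42),(335,122)]]);print(S.round(4),(S[0]+S[2])/2)
# disc
print("disc",atz("top",429*.64,250*.64,.012),"base near corners",[atz("top",x*.64,y*.64,.012).round(4) for x,y in[(406,270),(449,275)]])
E
```

```text
[[ 0.5172 -0.1566  0.045 ]
 [ 0.5642 -0.2426  0.045 ]
 [ 0.4537 -0.2958  0.045 ]
 [ 0.4142 -0.205   0.045 ]]
c [ 0.48730818 -0.22499448  0.045     ] [np.float64(0.098), np.float64(0.1226), np.float64(0.0991), np.float64(0.1138)]
mark [ 0.4503241  -0.24629102  0.045     ] -150.0653828491796 0.042677452418635506
0.059 [340.14060339 197.78127921] [172.70301695 140.90639607]
0.089 [342.45616477 195.38316782] [184.28082383 128.91583911]
red side [[274.75568092 265.40818658]]
(175, 135) [-4.36876622  5.12860104]
(188, 122) [ 4.44836319 -1.86356496]
(165, 145) [-11.12702716  10.48613805]
(210, 100) [ 19.45190142 -13.76811651]
clear end top [0.44478972 0.25764156 0.064     ]
frost end near notch [0.52578956 0.18473614 0.064     ]
clear top [0.44544451 0.25083488 0.064     ]
notch start [0.52344224 0.20254984 0.064     ]
clear bottom [0.44414094 0.248866   0.022     ]
frost bot [0.52988858 0.18485045 0.022     ]
[[0.454  0.2819 0.022 ]
 [0.553  0.2032 0.022 ]
 [0.5209 0.1604 0.022 ]] [0.48747461 0.22116367 0.022     ]
disc [ 0.59711535 -0.01572254  0.012     ] base near corners [array([0.5481, 0.0257, 0.012 ]), array([ 0.549 , -0.0625,  0.012 ])]
```

View pics/c1.png

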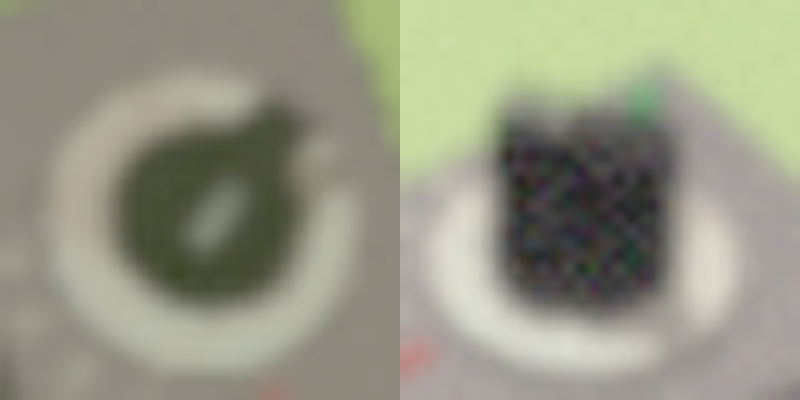

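The crop confirms it. The small plate sits in the stand with its notch upper right and its label facing the side camera. The larger box has its red mark at the lower end. The knob's white line points to about 146°, against about 205° for the mark, so it needs roughly +60° anticlockwise. Next I'll refine the numbers.

```bash
python3 - <<'E'
from h import *
q=lambda x,y:(326+x/14.286-.46,182+y/14.286-.46)
print("ring",atz("top",*q(203,221),.0455),"disc",atz("top",*q(208,212),.059))
for p in[(195,240),(240,185)]: print("line",atz("top",*q(*p),.089))
s=lambda x,y:(262+(x-400)/12.5-.46,256+y/12.5-.46)
for p in[(505,100),(665,110)]: print("bar side",atz("side",*s(*p),.089))
a=cv2.imread("pics/t0.png").astype(int)
B,G,Rr=a[...,0],a[...,1],a[...,2]
m=(Rr>G*1.25)&(Rr>B*1.6)&(Rr>35)
m[:, :]&=False if False else True
w=np.zeros_like(m);w[150:210,165:225]=1;ys,xs=np.nonzero(m&w)
P=np.array([atz("top",x,y,.022)[:2] for x,y in zip(xs,ys)],np.float32)
print(len(P),cv2.minAreaRect(P*1000),cv2.fitLine(P,cv2.DIST_HUBER,0,.01,.01).ravel())
# white/green plate top edge
# camera base: grey mask on green mat
m=(abs(G-Rr)<14)&(abs(G-B)<22)&(G>45);w=np.zeros_like(m);w[110:180,252:298]=1;ys,xs=np.nonzero(m&w)
P=np.array([atz("top",x,y,.012)[:2] for x,y in zip(xs,ys)],np.float32);print(len(P),cv2.minAreaRect(P*1000))
m=(Rr>G*1.5)&(Rr>70);w=np.zeros_like(m);w[148:172,262:288]=1;ys,xs=np.nonzero(m&w);print("red rim",len(xs),atz("top",xs.mean(),ys.mean(),.012))
b=cv2.imread("pics/s0.png").astype(int);m=(b[...,2]>b[...,1]*1.4)&(b[...,2]>90);w=np.zeros_like(m);w[228:246,285:312]=1;ys,xs=np.nonzero(m&w);print("rim side",len(xs),atz("side",(xs.min()+xs.max())/2,(ys.min()+ys.max())/2,.012))
d=np.load("pics/t0.npy");print("depth lens?",d[160:163,273:276])
E
```

```text
ring [ 0.49320055 -0.22641992  0.0455    ] disc [ 0.49161718 -0.22454943  0.059     ]
line [ 0.47718629 -0.21616045  0.089     ]
line [ 0.48994985 -0.22445964  0.089     ]
bar side [ 0.47616574 -0.21611943  0.089     ]
bar side [ 0.50830413 -0.22354748  0.089     ]
430 ((485.54949951171875, 221.39987182617188), (56.77107238769531, 127.77567291259766), 51.07769775390625) [ 0.7812029  -0.6242772   0.48417374  0.21269503]
1645 ((659.1204833984375, -13.034561157226562), (231.30287170410156, 144.16444396972656), 7.559957981109619)
red rim 87 [ 0.59826358 -0.01425316  0.012     ]
rim side 70 [ 0.59999136 -0.01390917  0.012     ]
depth lens? [[1.1505151 1.1447179 1.1509743]
 [1.1475084 1.1461287 1.1451269]
 [1.1467535 1.1415193 1.143252 ]]
```

```bash
cat >> h.py <<'E'
def delta(pos,rpy,pos2=None):
    s=read_state(); r=R.from_euler('xyz',s['tcp_rot'],degrees=True); r2=R.from_euler('xyz',rpy,degrees=True)
    print('pos',s['position'].round(4),'rot',s['tcp_rot'].round(2),'F',s['force'].round(1),'w',round(s['width'],3),'t',round(s['clock'],2),'J',s['joint_positions'].round(1))
    print('shift/0.2:',(r.inv().apply(np.array(pos)-s['position'])/.2).round(4),'turn/180:',((r.inv()*r2).as_rotvec(degrees=True)/180).round(4))
E
python3 -m creep '[[0,0,0,0,0.047,0,0],[0,0,0,0,0.047,0,0],[0,0,0,0,0.047,0,0],[0,0,0,0,0.047,0,0],[0,0,0,0,0.047,0,0],[0,0,0,0,0.047,0,0],[0,0,0,0,0.047,0,0],[0,0,0,0,0.047,0,0],[0,0,0,0,0.047,0,0],[0,0,0,0,0.047,0,0],[0,0,0,0,0.047,0,0]]'
python3 -m creep '[[0,0,0,0,0.047,0,0],[0,0,0,0,0.047,0,0],[0,0,0,0,0.047,0,0],[0,0,0,0,0.047,0,0],[0,0,0,0,0.047,0,0],[0,0,0,0,0.047,0,0],[0,0,0,0,0.047,0,0],[0,0,0,0,0.047,0,0],[0,0,0,0,0.047,0,0],[0,0,0,0,0.047,0,0],[0,0,0,0,0.047,0,0]]'
python3 -c "
from h import *
delta([.492,-.2245,.35],[-90,0,-123])"
```

```text
clock: 1.2
position: [0.242, 0.492, 0.3983]
tcp_rot: [-90.8, 0.1, -31.0]
force: [0.1, -0.7, 0.5]
width: 1.0
clock: 2.3
position: [0.241, 0.4907, 0.3926]
tcp_rot: [-90.1, -1.5, -125.5]
force: [-0.1, -0.0, -0.1]
width: 1.003
pos [0.241  0.4907 0.3926] rot [ -90.06   -1.49 -125.49] F [-0.1 -0.  -0.1] w 1.003 t 2.3 J [ 52.2  15.4  88.9   0.   77.2 177.6]
shift/0.2: [2.177  0.2662 3.0983] turn/180: [ 0.0005 -0.0138  0.0083]
```

```bash
python3 -m creep '[[0.13,0,0.19,0,-0.002,0,0],[0.13,0,0.19,0,-0.002,0,0],[0.13,0,0.19,0,-0.002,0,0],[0.13,0,0.19,0,-0.002,0,0],[0.13,0,0.19,0,0,0,0],[0.13,0,0.19,0,0,0,0],[0.13,0,0.19,0,0,0,0],[0.13,0,0.19,0,0,0,0]]'
python3 -m creep '[[0.13,0,0.19,0,0,0,0],[0.13,0,0.19,0,0,0,0],[0.13,0,0.19,0,0,0,0],[0.13,0,0.19,0,0,0,0],[0.13,0,0.19,0,0,0,0],[0.13,0,0.19,0,0,0,0],[0.13,0,0.19,0,0,0,0]]'
python3 -c "
from h import *
delta([.492,-.2245,.35],[-90,0,-123])"
```

```text
clock: 3.1
position: [0.3734, 0.1396, 0.3942]
tcp_rot: [-90.2, -1.6, -123.7]
force: [0.9, 1.0, 0.1]
width: 0.995
clock: 3.8
position: [0.4944, -0.1732, 0.3973]
tcp_rot: [-90.3, -1.6, -123.8]
force: [-0.1, 0.5, -0.5]
width: 1.0
pos [ 0.4944 -0.1732  0.3973] rot [ -90.33   -1.58 -123.81] F [-0.1  0.5 -0.5] w 1.0 t 3.8 J [-31.   12.7  91.9  -1.6  75.9  93.3]
shift/0.2: [0.2135 0.2415 0.1341] turn/180: [ 0.0019 -0.0045  0.0088]
```

```bash
python3 -m creep '[[0.1,0.12,0.065,0,-0.0045,0.0088,0.5],[0.1,0.12,0.065,0,0,0,0.5],[0,0,0,0,0,0,0.5],[0,0,0,0,0,0,0.5]]' 15
python3 - <<'E'
from h import *
delta([.492,-.2245,.252],[-90,0,-123])
a,_=snap("top","t1");b,_=snap("side","s1")
e=lambda i,x,y,w:np.clip(255*(cv2.resize(i[y:y+w,x:x+w],(400,400),interpolation=cv2.INTER_CUBIC)/255.)**.6*1.1,0,255).astype(np.uint8)
cv2.imwrite("pics/c2.png",np.hstack([e(a,310,160,70),e(b,235,200,90)]))
E
```

```text
clock: 4.2
position: [0.4947, -0.2298, 0.3469]
tcp_rot: [-90.3, 0.0, -123.4]
force: [-0.1, 0.2, 0.7]
width: 0.705
pos [ 0.4947 -0.2298  0.3469] rot [-9.0310e+01  4.0000e-02 -1.2339e+02] F [-0.1  0.2  0.7] w 0.705 t 4.2 J [-36.6  17.1  93.3   0.   69.9  86.7]
shift/0.2: [-0.0143  0.4744 -0.0234] turn/180: [ 0.0017 -0.0022 -0.0002]
```

View pics/c2.png

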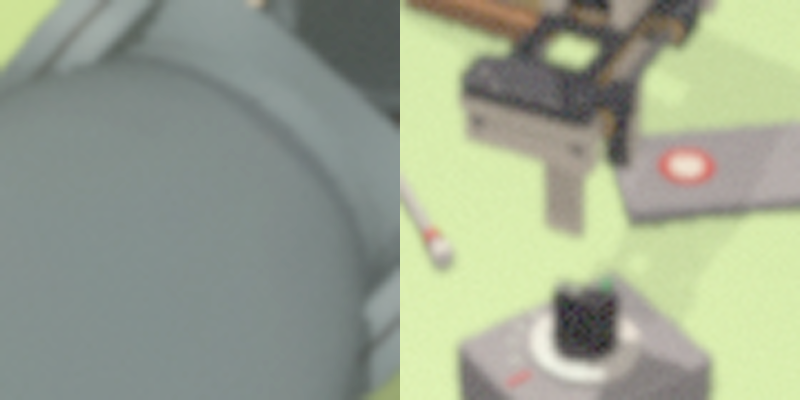

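```bash
python3 -m creep '[[-0.014,0.15,-0.023,0,-0.002,0,0.5],[0,0.15,0,0,0,0,0.5],[0,0.1,0,0,0,0,0.5],[0,0.06,0,0,0,0,0.5]]' 
python3 - <<'E'
from h import *
delta([.492,-.2245,.252],[-90,0,-123])
b,_=snap("side","s2")
e=lambda i,x,y,w:np.clip(255*(cv2.resize(i[y:y+w,x:x+w],(500,500),interpolation=cv2.INTER_CUBIC)/255.)**.6*1.1,0,255).astype(np.uint8)
cv2.imwrite("pics/c3.png",e(b,240,220,70))
E
```

```text
clock: 4.7
position: [0.4951, -0.22, 0.2605]
tcp_rot: [-89.4, 0.0, -122.6]
force: [-0.4, 0.9, -0.6]
width: 0.503
pos [ 0.4951 -0.22    0.2605] rot [-8.9440e+01  3.0000e-02 -1.2257e+02] F [-0.4  0.9 -0.6] w 0.503 t 4.7 J [-3.580e+01  2.190e+01  1.001e+02  1.000e-01  5.750e+01  8.680e+01]
shift/0.2: [ 0.0274  0.0425 -0.0012] turn/180: [-0.0031  0.0024 -0.0002]
```

View pics/c3.png

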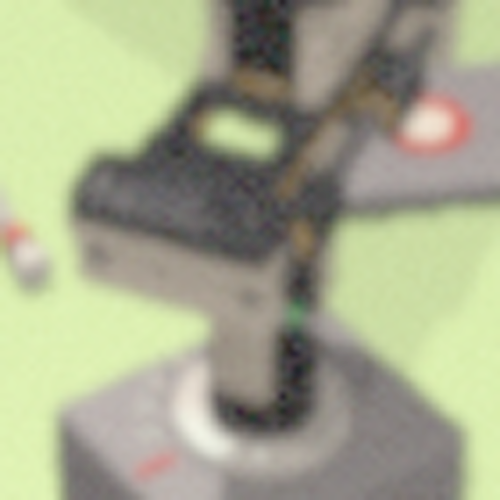

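```bash
python3 -m creep '[[0.027,0.04,0,-0.003,0.002,0,0.5],[0,0,0,0,0,0,1],[0,0,0,0,0,0,1],[0,0,0,0,0,0,1],[0,0,0,0,0,0,1],[0,0,0,0,0,0,1],[0,0,0,0,0,0,1]]' 15
python3 -c "
from h import *
delta([.492,-.2245,.252],[-90,0,-123])"
```

```text
clock: 5.45
position: [0.4929, -0.2247, 0.2547]
tcp_rot: [-89.8, -0.0, -122.9]
force: [1.1, 0.6, -1.8]
width: 0.153
pos [ 0.4929 -0.2247  0.2547] rot [-8.9790e+01 -3.0000e-02 -1.2285e+02] F [ 1.1  0.6 -1.8] w 0.153 t 5.45 J [-36.3  22.4 100.3  -0.   57.1  86.6]
shift/0.2: [ 0.0017  0.0136 -0.0045] turn/180: [-0.0012  0.0008  0.0002]
```

```bash
python3 -m creep '[[0,0,0,0,-0.047,0,1],[0,0,0,0,-0.047,0,1],[0,0,0,0,-0.047,0,1],[0,0,0,0,-0.047,0,1],[0,0,0,0,-0.047,0,1],[0,0,0,0,-0.047,0,1]]' 25
python3 -c "
from h import *
delta([.492,-.2245,.252],[-90,0,-64]);print(read_state()['ft_torque'])"
```

```text
clock: 6.05
position: [0.493, -0.2239, 0.2547]
tcp_rot: [-89.8, -0.0, -71.1]
force: [-0.7, 0.1, -0.1]
width: 0.15
pos [ 0.493  -0.2239  0.2547] rot [-8.980e+01 -2.000e-02 -7.115e+01] F [-0.7  0.1 -0.1] w 0.15 t 6.05 J [-36.3  22.4 100.3   0.2  57.2  34.8]
shift/0.2: [ 0.0011  0.0134 -0.0057] turn/180: [-0.0011 -0.0397  0.0002]
[ 0.01254263  0.17973889 -0.04273054]
```

```bash
for i in 1 2 3 4; do python3 -m creep '[[0,0,0,0,-0.015,0,1],[0,0,0,0,-0.015,0,1]]' | grep -E "rot"; python3 -c "
from h import *
s=read_state();print(s['ft_torque'].round(3),s['force'].round(1),s['position'].round(4))"; done
```

```text
tcp_rot: [-89.8, -0.0, -65.4]
[-0.08   0.231 -0.06 ] [ 0.3 -0.7 -0.9] [ 0.4929 -0.2239  0.2547]
tcp_rot: [-89.8, -0.0, -59.8]
[-0.034 -0.098 -0.575] [-0.4 -1.1 -0.9] [ 0.493  -0.2238  0.2547]
tcp_rot: [-89.6, -0.0, -54.4]
[-0.21   0.246 -0.684] [ 0.2 -0.8 -1.5] [ 0.4933 -0.2238  0.2547]
tcp_rot: [-89.6, -0.0, -49.0]
[-0.32   0.522 -0.866] [-1.3 -1.6  0.4] [ 0.4933 -0.2239  0.2546]
```

```bash
python3 -m creep '[[0,0,0,0,0,0,0.4],[0,0,0,0,0,0,0.4],[0,0,0,0,0,0,0.4],[0,-0.15,0,0,0,0,0.4],[0,-0.25,0,0,0,0,0.4],[0,-0.2,0,0,0,0,0.4]]'
python3 -c "
from h import *
u=np.array([.781,-.6243]);c=np.array([.4865,.2212])-u*.008
print(c); delta([c[0],c[1],.37],[-90,0,-128.6])"
```

```text
clock: 7.45
position: [0.4914, -0.2233, 0.372]
tcp_rot: [-89.7, 0.8, -49.2]
force: [0.3, -0.8, -0.1]
width: 0.589
[0.480252  0.2261944]
pos [ 0.4914 -0.2233  0.372 ] rot [-89.73   0.76 -49.2 ] F [ 0.3 -0.8 -0.1] w 0.589 t 7.45 J [-36.4  15.4  92.    0.4  73.4  12.6]
shift/0.2: [-1.7377  0.0396  1.4263] turn/180: [ 0.0017  0.4411 -0.0045]
```

```bash
python3 -m creep '[[-0.174,0,0.143,0,0,0,0.4],[-0.174,0,0.143,0,0,0,0.4],[-0.174,0,0.143,0,0,0,0.4],[-0.174,0,0.143,0,0,0,0.4],[-0.174,0,0.143,0,0,0,0.4],[-0.174,0,0.143,0,0,0,0.4],[-0.174,0,0.143,0,0,0,0.4],[-0.174,0,0.143,0,0,0,0.4],[-0.174,0,0.143,0,0,0,0.4],[-0.174,0,0.143,0,0,0,0.4]]'
python3 -m creep '[[0,0,0,0,0.047,0,0.4],[0,0,0,0,0.047,0,0.4],[0,0,0,0,0.047,0,0.4],[0,0,0,0,0.047,0,0.4],[0,0,0,0,0.047,0,0.4],[0,0,0,0,0.047,0,0.4],[0,0,0,0,0.047,0,0.4],[0,0,0,0,0.047,0,0.4],[0,0,0,0,0.047,0,0.4]]'
python3 - <<'E'
from h import *
delta([.480,.2262,.26],[-90,0,-128.6])
a,_=snap("top","t3");b,_=snap("side","s3")
e=lambda i,x,y,w:np.clip(255*(cv2.resize(i[y:y+w,x:x+w],(400,400),interpolation=cv2.INTER_CUBIC)/255.)**.6*1.1,0,255).astype(np.uint8)
cv2.imwrite("pics/c4.png",np.hstack([e(a,314,172,54),e(b,210,140,80)]))
E
```

```text
clock: 8.45
position: [0.4843, 0.237, 0.3848]
tcp_rot: [-89.2, -0.5, -50.2]
force: [0.5, -0.4, -0.1]
width: 0.599
clock: 9.35
position: [0.4814, 0.2464, 0.3853]
tcp_rot: [-89.4, 0.9, -127.5]
force: [0.8, 0.6, -0.6]
width: 0.601
pos [0.4814 0.2464 0.3853] rot [ -89.42    0.86 -127.47] F [ 0.8  0.6 -0.6] w 0.601 t 9.35 J [1.530e+01 1.430e+01 9.140e+01 1.000e-01 7.320e+01 1.427e+02]
shift/0.2: [0.0936 0.6256 0.0496] turn/180: [-0.0032  0.0063 -0.0048]
```

View pics/c4.png

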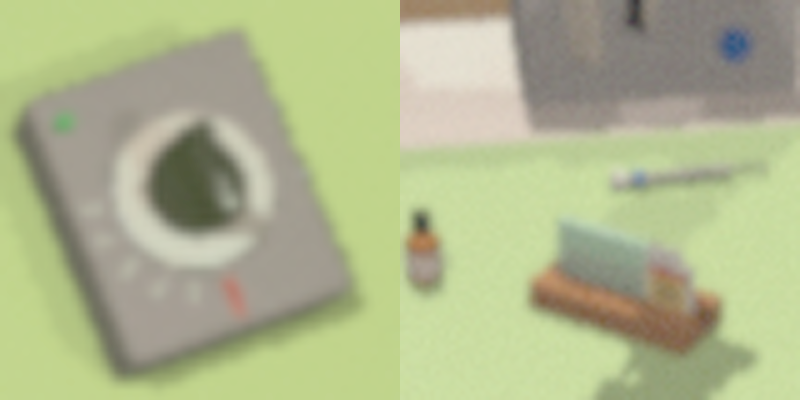

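```bash
python3 - <<'E'
from h import *
for tag in("t0","t3"):
    g=cv2.cvtColor(cv2.imread(f"pics/{tag}.png"),cv2.COLOR_BGR2GRAY).astype(float)
    b=proj("top",[.492,-.2245,.089])[0]; x0,y0=int(b[0])-5,int(b[1])-5
    w=g[y0:y0+12,x0:x0+12]; print(tag,x0,y0); print(w.astype(int))
for a in(195,200,205,210,215,147):
    u=np.array([np.cos(np.radians(a)),np.sin(np.radians(a)),0]); print(a,proj("top",np.array([.492,-.2245,.089])+np.outer([-.02,0,.02],u)).round(1).tolist())
E
```

```text
t0 337 188
[[110 115 116 119 118 113  98  76  67  71  75  78]
 [110 109 108 112 111 103  80  53  46  56  68  75]
 [ 99  90  78  77  76  67  48  35  32  40  55  69]
 [ 64  53  43  41  39  36  30  30  31  38  60  78]
 [ 36  31  29  28  27  28  30  29  32  48  77  91]
 [ 29  27  27  26  29  30  29  30  33  55  76  84]
 [ 29  28  28  29  37  38  32  29  33  52  72  80]
 [ 29  26  28  40  53  52  37  29  30  44  66  85]
 [ 27  29  37  55  66  56  36  28  27  39  67  97]
 [ 28  32  48  67  67  47  31  26  28  41  74 105]
 [ 27  35  53  68  54  34  28  26  29  51  86 116]
 [ 26  29  40  47  36  28  26  27  34  59  95 119]]
t3 337 188
[[138 130 114  90  81 101 125 129 117 106  99  98]
 [125  97  73  56  54  80 119 142 139 122 107  99]
 [ 95  61  42  41  43  67 106 137 147 140 122 104]
 [ 58  39  35  38  39  50  78 112 140 147 137 118]
 [ 37  33  35  39  39  40  51  79 115 140 147 138]
 [ 34  33  34  36  39  40  39  51  82 121 146 148]
 [ 34  33  33  36  39  41  42  42  58 101 137 149]
 [ 35  33  32  34  37  46  53  51  48  77 120 147]
 [ 36  34  33  34  35  45  61  66  51  66 112 147]
 [ 35  35  33  32  35  44  63  75  62  66 109 146]
 [ 35  34  34  32  33  41  62  84  84  74 109 144]
 [ 36  34  34  32  31  36  54  85  94  80 106 139]]
195 [[341.1, 187.3], [342.4, 193.8], [343.7, 200.4]]
200 [[340.6, 187.4], [342.4, 193.8], [344.3, 200.3]]
205 [[340.0, 187.5], [342.4, 193.8], [344.8, 200.2]]
210 [[339.4, 187.7], [342.4, 193.8], [345.4, 200.0]]
215 [[338.9, 188.0], [342.4, 193.8], [345.9, 199.7]]
147 [[346.5, 188.8], [342.4, 193.8], [338.3, 198.9]]
```

```bash
python3 -m creep '[[0.094,0.15,0.05,-0.003,0.0063,-0.005,0.4],[0,0,0,0,0,0,0.4],[0,0,0,0,0,0,0.4]]'
python3 -c "
from h import *
delta([.480,.2262,.214],[-90,0,-128.6])"
```

```text
clock: 9.75
position: [0.4788, 0.2258, 0.3559]
tcp_rot: [-89.9, 0.1, -127.7]
force: [0.4, 0.9, 0.0]
width: 0.599
pos [0.4788 0.2258 0.3559] rot [-8.9880e+01  1.2000e-01 -1.2771e+02] F [0.4 0.9 0. ] w 0.599 t 9.75 J [ 13.2  14.9  95.   -0.   69.9 140.9]
shift/0.2: [-0.0039  0.7095  0.0022] turn/180: [-0.0007  0.005  -0.0006]
```

```bash
python3 -m creep '[[0,0.2,0,0,0.005,0,0.4],[0,0.2,0,0,0,0,0.4],[0,0.14,0,0,0,0,0.4],[0,0.04,0,0,0,0,0.4]]'
python3 - <<'E'
from h import *
delta([.480,.2262,.214],[-90,0,-128.6])
a,_=snap("top","t4");b,_=snap("side","s4")
e=lambda i,x,y,w:np.clip(255*(cv2.resize(i[y:y+w,x:x+w],(400,400),interpolation=cv2.INTER_CUBIC)/255.)**.6*1.1,0,255).astype(np.uint8)
cv2.imwrite("pics/c5.png",np.hstack([e(a,165,150,60),e(b,225,160,60)]))
E
```

```text
clock: 10.15
position: [0.4834, 0.2287, 0.2438]
tcp_rot: [-89.4, 0.9, -128.1]
force: [0.1, -0.3, -0.2]
width: 0.598
pos [0.4834 0.2287 0.2438] rot [ -89.36    0.9  -128.11] F [ 0.1 -0.3 -0.2] w 0.598 t 10.15 J [1.330e+01 2.240e+01 1.022e+02 1.000e-01 5.430e+01 1.414e+02]
shift/0.2: [ 0.0229  0.1486 -0.0073] turn/180: [-0.0036  0.0027 -0.005 ]
```

View pics/c5.png

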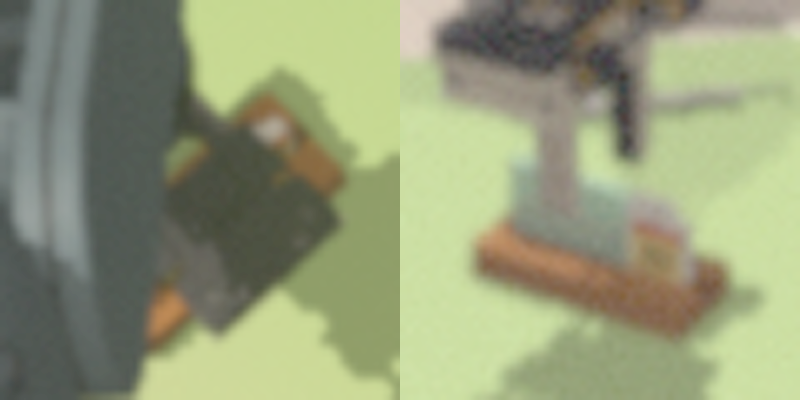

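```bash
python3 -m creep '[[0.023,0.1,-0.007,-0.0036,0.0027,-0.005,0.4],[0,0.045,0,0,0,0,0.4],[0,0,0,0,0,0,0.4]]'
python3 -c "
from h import *
delta([.480,.2262,.214],[-90,0,-128.6])"
```

```text
clock: 10.55
position: [0.4824, 0.227, 0.2185]
tcp_rot: [-89.7, 0.4, -128.6]
force: [-0.4, -0.3, 0.1]
width: 0.598
pos [0.4824 0.227  0.2185] rot [ -89.71    0.37 -128.57] F [-0.4 -0.3  0.1] w 0.598 t 10.55 J [ 13.2  24.4 103.5   0.   51.6 141.8]
shift/0.2: [ 0.0107  0.0222 -0.0071] turn/180: [-0.0016  0.0002 -0.0021]
```

```bash
python3 -m creep '[[0.01,0.02,-0.007,-0.0016,0,-0.002,0.5],[0,0,0,0,0,0,1],[0,0,0,0,0,0,1],[0,0,0,0,0,0,1],[0,0,0,0,0,0,1],[0,0,0,0,0,0,1],[0,0,0,0,0,0,1],[0,0,0,0,0,0,1]]' 15
python3 -m creep '[[0,0,0,0,0,0,1],[0,0,0,0,0,0,1],[0,0,0,0,0,0,1]]' 35
python3 -c "
from h import *
delta([.480,.2262,.314],[-90,0,-128.6])"
```

```text
clock: 11.35
position: [0.4816, 0.2272, 0.2165]
tcp_rot: [-89.8, 0.4, -128.6]
force: [0.0, -0.4, -0.5]
width: 0.085
clock: 11.65
position: [0.4815, 0.2271, 0.2164]
tcp_rot: [-89.9, 0.3, -128.6]
force: [1.1, 1.0, -0.7]
width: 0.085
pos [0.4815 0.2271 0.2164] rot [ -89.85    0.34 -128.6 ] F [ 1.1  1.  -0.7] w 0.085 t 11.65 J [1.320e+01 2.450e+01 1.036e+02 1.000e-01 5.150e+01 1.417e+02]
shift/0.2: [ 0.0055 -0.488  -0.0017] turn/180: [-0.0008 -0.     -0.0019]
```

```bash
python3 -m creep '[[0,-0.06,0,0,0,0,1],[0,-0.08,0,0,0,0,1],[0,-0.1,0,0,0,0,1],[0,-0.12,0,0,0,0,1],[0,-0.12,0,0,0,0,1],[0,-0.12,0,0,0,0,1],[0,-0.12,0,0,0,0,1],[0,-0.1,0,0,0,0,1],[0,-0.05,0,0,0,0,1],[0,0,0,0,0,0,1],[0,0,0,0,0,0,1],[0,0,0,0,0,0,1]]'
python3 - <<'E'
from h import *
delta([.42,.2262,.40],[-90,0,0])
b,_=snap("side","s5");crop("s5",190,90,310,210,4,"c6")
E
```

```text
clock: 12.85
position: [0.4772, 0.2248, 0.3997]
tcp_rot: [-90.0, -0.2, -128.6]
force: [-0.3, -0.5, -1.1]
width: 0.084
pos [0.4772 0.2248 0.3997] rot [ -90.03   -0.21 -128.56] F [-0.3 -0.5 -1.1] w 0.084 t 12.85 J [ 1.310e+01  1.280e+01  9.140e+01 -1.000e-01  7.600e+01  1.417e+02]
shift/0.2: [ 0.1729 -0.001  -0.228 ] turn/180: [ 1.400e-03 -7.142e-01  4.000e-04]
```

View pics/c6.png

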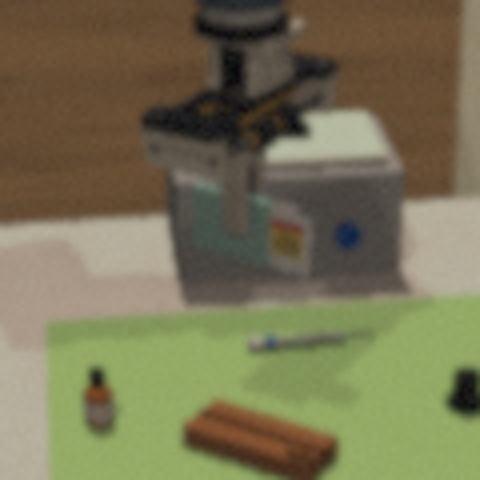

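```bash
python3 -m creep '[[0.08,0,-0.11,0,0,0,1],[0.08,0,-0.11,0,-0.02,0,1],[0,0,0,0,-0.04,0,1],[0,0,0,0,-0.045,0,1],[0,0,0,0,-0.045,0,1],[0,0,0,0,-0.045,0,1],[0,0,0,0,-0.045,0,1],[0,0,0,0,-0.045,0,1],[0,0,0,0,-0.045,0,1],[0,0,0,0,-0.045,0,1],[0,0,0,0,-0.045,0,1],[0,0,0,0,-0.045,0,1]]'
python3 -m creep '[[0,0,0,0,-0.045,0,1],[0,0,0,0,-0.045,0,1],[0,0,0,0,-0.045,0,1],[0,0,0,0,-0.045,0,1],[0,0,0,0,-0.03,0,1],[0,0,0,0,0,0,1]]'
python3 - <<'E'
from h import *
for a,b in[((416,166),(406,270)),((459,168),(449,275))]:
    p,q=[atz("top",x*.64,y*.64,.012) for x,y in(a,b)]; print(p.round(4),q.round(4),np.degrees(np.arctan2(*(p-q)[[1,0]])))
p=atz("top",446*.64,90*.64,.30);print("head top",p)
Rf=R.from_matrix(np.array([[.7071,0,.7071],[.7071,0,-.7071],[0,1,0]]).T); rpy=Rf.as_euler('xyz',degrees=True)
f=np.array([.599,-.0142,.150]); T=f-Rf.apply([.004,.180,.047]); print("final tcp",T,"rpy",rpy)
delta(T,rpy); delta([T[0]-.08,T[1],T[2]+.08],[-90,0,0])
E
```

```text
clock: 14.1
position: [0.418, 0.2263, 0.3858]
tcp_rot: [-91.6, 0.9, -41.6]
force: [-0.4, 0.6, -1.0]
width: 0.08
clock: 14.7
position: [0.4167, 0.2258, 0.3792]
tcp_rot: [-90.9, 2.5, -2.0]
force: [0.7, 0.2, -1.6]
width: 0.084
[0.7835 0.0347 0.012 ] [0.5481 0.0257 0.012 ] 2.1942073532450155
[ 0.791  -0.0575  0.012 ] [ 0.549  -0.0625  0.012 ] 1.1747093421279728
head top [ 0.77544366 -0.00904295  0.3       ]
final tcp [ 0.46889235 -0.0612      0.27445079] rpy [-9.00000000e+01 -4.50000000e+01 -2.54444375e-14]
pos [0.4167 0.2258 0.3792] rot [-90.9    2.45  -2.  ] F [ 0.7  0.2 -1.6] w 0.084 t 14.7 J [15.   9.  99.2 -0.1 74.5 17. ]
shift/0.2: [ 0.333   0.532  -1.4169] turn/180: [ 0.0088 -0.0086 -0.2637]
pos [0.4167 0.2258 0.3792] rot [-90.9    2.45  -2.  ] F [ 0.7  0.2 -1.6] w 0.084 t 14.7 J [15.   9.  99.2 -0.1 74.5 17. ]
shift/0.2: [-0.0835  0.1497 -1.4368] turn/180: [ 0.0047 -0.011  -0.0137]
```

```bash
python3 -m creep '[[-0.012,0,-0.2,0.003,-0.004,0,1],[-0.012,0,-0.2,0.002,-0.004,0,1],[-0.012,0,-0.2,0,0,0,1],[-0.012,0,-0.2,0,0,0,1],[-0.012,0,-0.2,0,0,0,1],[-0.012,0,-0.2,0,0,0,1],[-0.012,0,-0.2,0,0,0,1],[0,0,0,0,0,0,1]]'
python3 -m creep '[[0,0,0,0,0,-0.04,1],[0,0,0,0,0,-0.045,1],[0,0,0,0,0,-0.045,1],[0,0,0,0,0,-0.045,1],[0,0,0,0,0,-0.045,1],[0,0,0,0,0,-0.03,1],[0,0,0,0,0,0,1]]'
cat >> h.py <<'E'
Rf=R.from_euler('z',1.5,degrees=True)*R.from_euler('xyz',[-90,-45,0],degrees=True)
f=np.array([.599,-.0142,.150]); T=f-Rf.apply([.004,.180,.047])
E
python3 -c "
from h import *
print(T);delta(T,Rf.as_euler('xyz',degrees=True))"
```

```text
clock: 15.5
position: [0.3924, -0.0623, 0.376]
tcp_rot: [-90.0, 2.8, -1.5]
force: [-0.8, 0.2, -0.9]
width: 0.081
clock: 16.2
position: [0.3909, -0.0599, 0.3721]
tcp_rot: [-88.9, -43.3, -3.6]
force: [-1.1, -0.4, -1.4]
width: 0.075
[ 0.47016725 -0.06458972  0.27445079]
pos [ 0.3909 -0.0599  0.3721] rot [-88.85 -43.28  -3.6 ] F [-1.1 -0.4 -1.4] w 0.075 t 16.2 J [-35.7 -11.5 127.6  43.5  33.7 -63.1]
shift/0.2: [-0.0459  0.6276 -0.0112] turn/180: [ 0.0134 -0.0204 -0.0093]
```

```bash
python3 -m creep '[[-0.01,0.1,-0.003,0.006,-0.01,-0.005,1],[-0.01,0.12,-0.003,0.006,-0.01,-0.004,1],[-0.01,0.12,-0.003,0,0,0,1],[-0.01,0.12,0,0,0,0,1],[0,0.08,0,0,0,0,1],[0,0,0,0,0,0,1]]'
python3 - <<'E'
from h import *
delta(T,Rf.as_euler('xyz',degrees=True))
b,_=snap("side","s6");a,_=snap("top","t6")
e=lambda i,x,y,w:np.clip(255*(cv2.resize(i[y:y+w,x:x+w],(400,400),interpolation=cv2.INTER_CUBIC)/255.)**.7*1.1,0,255).astype(np.uint8)
print("label pred",proj("side",f),proj("top",f))
cv2.imwrite("pics/c7.png",np.hstack([e(a,240,110,70),e(b,260,130,110)]))
E
```

```text
clock: 16.8
position: [0.4645, -0.0566, 0.2861]
tcp_rot: [-89.1, -44.4, 1.0]
force: [-0.5, 0.3, -1.0]
width: 0.08
pos [ 0.4645 -0.0566  0.2861] rot [-89.09 -44.35   1.01] F [-0.5  0.3 -1. ] w 0.08 t 16.8 J [-29.1   6.3 127.3  73.9  22.3 -95.3]
shift/0.2: [-0.021   0.06   -0.0415] turn/180: [-0.0031 -0.002  -0.0036]
label pred [[301.37844991 199.23355822]] [[276.41664017 143.04997613]]
```

View pics/c7.png

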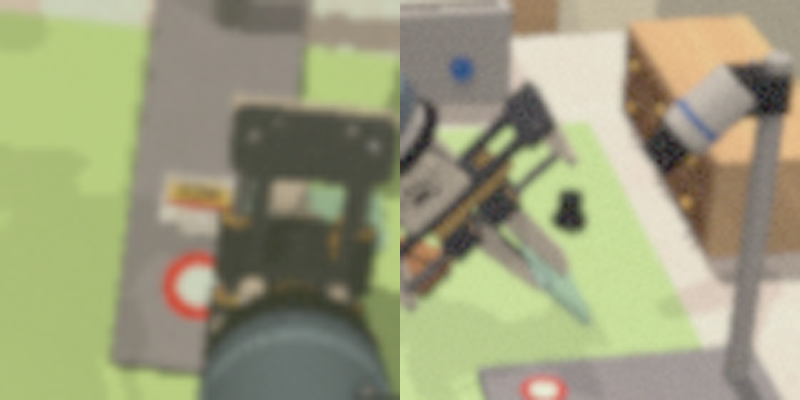

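```bash
python3 -m creep '[[-0.02,0.06,-0.025,-0.003,-0.002,-0.004,1],[0,0,0,0,0,0,1],[0,0,0,0,0,0,1],[0,0,0,0,0,0,1]]'
python3 - <<'E'
from h import *
delta(T,Rf.as_euler('xyz',degrees=True))
a,d=snap("top","t7"); i=a.astype(int)
m=(i[...,2]>1.25*i[...,0])&(i[...,2]>90);w=np.zeros_like(m);w[136:150,264:284]=1;m&=w
ys,xs=np.nonzero(m);P=np.array([atd("top",x,y,d[y,x]) for x,y in zip(xs,ys) if d[y,x]>0]);print(len(P),xs.mean(),ys.mean(),np.median(P,0),P.min(0),P.max(0))
cv2.imwrite("pics/c8.png",np.clip(255*(cv2.resize(a[110:170,240:300],(480,480),interpolation=cv2.INTER_CUBIC)/255.)**.7*1.1,0,255).astype(np.uint8))
E
```

```text
clock: 17.3
position: [0.4692, -0.0603, 0.2789]
tcp_rot: [-90.0, -45.4, 1.7]
force: [0.1, 0.2, -0.5]
width: 0.084
pos [ 0.4692 -0.0603  0.2789] rot [-90.03 -45.37   1.68] F [ 0.1  0.2 -0.5] w 0.084 t 17.3 J [ -29.3    7.7  127.6   80.8   21.7 -102.9]
shift/0.2: [-0.0129  0.0189 -0.0216] turn/180: [-0.0005  0.0007  0.002 ]
100 275.76 142.77 [ 0.59713647 -0.01229947  0.15627828] [ 0.55131297 -0.02966971  0.00991842] [0.67593021 0.02857282 0.2451353 ]
```

View pics/c8.png

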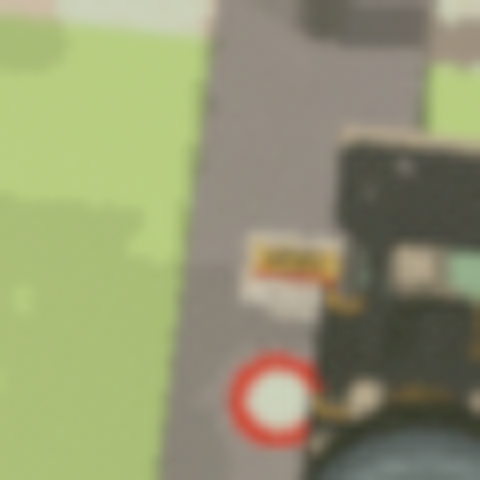

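```bash
python3 -m creep '[[-0.013,0.018,-0.005,0,0,0,1],[0,0,0,0,0,0,1],[0,0,0,0,0,0,1],[0,0,0,0,0,0,1],[0,0,0,0,0,0,1]]'
python3 - <<'E'
from h import *
delta(T,Rf.as_euler('xyz',degrees=True))
s0=read_state()
a,d=snap("top","t8"); i=a.astype(int)
m=(i[...,2]>1.25*i[...,0])&(i[...,2]>90);w=np.zeros_like(m);w[136:150,268:284]=1;m&=w
ys,xs=np.nonzero(m);P=np.array([atd("top",x,y,d[y,x]) for x,y in zip(xs,ys) if d[y,x]>0]);print(np.median(P,0))
t3=cv2.imread("pics/t3.png");print("knob diff vs t3",abs(i-t3.astype(int))[188:200,337:349].mean())
g=cv2.cvtColor(a,cv2.COLOR_BGR2GRAY);print(g[192:200,341:347])
print(read_state()['joint_velocities'].round(2)); close_job()
E
```

```text
clock: 17.85
position: [0.4697, -0.0611, 0.2771]
tcp_rot: [-90.1, -45.6, 1.8]
force: [0.1, -0.9, -0.3]
width: 0.088
pos [ 0.4697 -0.0611  0.2771] rot [-90.13 -45.57   1.76] F [ 0.1 -0.9 -0.3] w 0.088 t 17.85 J [ -29.4    8.   127.7   82.3   21.8 -104.7]
shift/0.2: [-0.0082  0.0109 -0.0175] turn/180: [-0.0003  0.001   0.0032]
[ 0.59841588 -0.01418071  0.15445445]
knob diff vs t3 2.4560185185185186
[[ 35  38  48  79 116 143]
 [ 35  34  36  49  82 124]
 [ 34  38  40  39  58 102]
 [ 34  42  51  49  45  76]
 [ 31  43  59  65  49  66]
 [ 28  40  62  75  61  66]
 [ 29  37  61  85  84  73]
 [ 28  30  53  85  95  80]]
[-0.09  0.2   0.1   0.33 -0.11 -0.45]
the job is handed in; nothing more can be done
```

I turned the knob home and handed the job in at about 18 s, with the plate held in front of the bench camera. It reported no verdict.

**Knob:** I pinched the bar of the larger box's knob and turned it anticlockwise against the stop. The torque rose sharply to about 0.9 N m there. In the pictures the white line points to roughly 205–211°, against about 205° for the red mark. That picture reading is too coarse to prove the 0.08 rad limit, so I am relying on the stop torque. The knob looked unchanged in the last picture.

**Plate:** I gripped the smaller plate on its clear part at about x = −10 mm, with an opening of about 8 mm and a grip of 35 N. I lifted it out of the stand, turned it and tilted it 45° towards the lens.

**Last checks:**

| Check | Measured | Wanted |
|---|---|---|
| Label centre, from camera depth | (0.598, −0.014, 0.154) m | focus at (0.599, −0.014, 0.150) m, about 5 mm off |
| Tilt and level, from the arm's orientation | within about 1° of what I aimed for | within 0.4 rad (23°) |
| Label | uncovered and facing up | uncovered and facing up |
| Arm | nearly still | still |

- **Disagreement:** predicting the label from the arm's pose and my estimated grasp differed from the image by a few mm, well inside the 20 mm allowed. I followed the image.
- **Bench and camera stand:** the wrist force readings stayed under about 2 N throughout, with no sign of a bump. I did not measure the other things' positions again at the end.

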